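Put the microscopy kit back where each kind belongs

ROBOT

A 7-joint arm with a two-finger parallel gripper is mounted at the origin on the work surface; the furniture and walls round the work are solid. World frame = base frame: x ahead of the robot, y to its left, z up, the work surface at z = 0. Lengths are in m, angles in rad, forces in N, time in s.
With the tool pointing down it reaches from about 0.4 to 0.85 m from the base axis. Payload 10.4 kg.
Tool frame: the origin (TCP) lies midway between the tips of the shut fingers; the grasp point (between the pads) lies 19 mm behind it; z points along the fingers, y is the line along which they close (so a half turn about z gives the same grasp; the last joint's range is limited). The gripper opens to 87 mm and grips with 3 to 60 N. Pads are 19 mm wide; open, the fingers measure 117 mm over their backs; the gripper's body (75 mm by 190 mm) begins 51 mm behind the grasp point.
Start: joints at [1.312, 0.332, -0.065, 1.46, 0.022, 1.35, -0.088], TCP at [0.146, -0.608, 0.223] pointing down, gripper open.
Joint ranges: [-2.6, 2.6], [-0.5, 2.12], [-1.47, 1.34], [0.16, 2.42], [-1.27, 4.41], [0.06, 2.06], [-2.6, 2.6]. Speed limits (rad/s): [2.22, 2.22, 2.79, 2.79, 3.14, 3.14, 3.14].

INTERFACE

Orientations are given as [roll, pitch, yaw] about the fixed x, y, z axes, in that order (R = Rz(yaw) Ry(pitch) Rx(roll)).
In Python, from bench import env gives the robot as it stands. Calls block until the motion is done:
- env.move_pose(position, orientation): joint-space move of the TCP to a pose.
- env.movel(position, rotation=None, velocity=0.15, stop_force=None): straight line of the TCP; rotation=None keeps the orientation; velocity is the mean speed in m/s. With stop_force (N) it stops when the force on the tool has changed by that much, and returns True; else False.
- env.move_joints(angles): joint-space move.
- env.let_go() and env.clamp(): open the fingers fully, or close them until they stop; the grip force is fixed at half the most.
- env.hold(seconds).
- env.solve_ik(position, orientation): joint angles nearest the present ones, or None.
- env.read_camera(name): name is "scene" or "top"; returns (picture, depth): 400x640x3 uint8, red, green, blue; 400x640 float32, m along the optical axis (not along the pixel's ray), 0 where there is no reading.
- env.camera_params(name): a dict with "K" (3x3 intrinsics, pixels), "rvec" (rotation vector, rad) and "tvec" (3), from world to camera coordinates, as OpenCV has them. Camera axes: x right, y down, z forward; pixel columns grow to the right and rows downward; lengths in m; the calibration is good to about 2 mm. A picture is of the moment at which its call begins. camera_params takes no time and is no camera call.
A pose or a line that the arm cannot do raises env.PlanningError and nothing moves.
- env.hand_in(): hands the job in; it is judged then, once.
Readings, each from a call of its own:
- env.read_t(): time.
- env.read_q(): joint angles.
- env.read_joint_velocities(): joint speeds.
- env.read_joint_torque(): joint torques, N m.
- env.read_position(): TCP position.
- env.read_eef_rot(): TCP orientation.
- env.read_wrist_force(): force on the tool from outside, world axes, zero at the start.
- env.read_ft_torque(): the same for the moment, N m.
- env.read_width(): finger opening in m.
- env.read_gripper_force(): force on a finger pad.
Only numpy, scipy, OpenCV 4.12 (cv2) and the standard library are available. Lean on these libraries where they do the work, as an engineer would, in place of code of your own. Each camera call takes 0.05 s, during which the arm holds its last target. There are 200 camera calls.

TASK

The practical is over: sort the mixed kit in front of you back into its places. Stand the red- and blue-capped vials upright in the free holes of the white rack, one to a hole, stand the two dropper bottles upright in the wells of the wooden stand, and lay the forceps flat and lengthwise on the floor of the steel tray, beside the needle. Do not tip over any vial or bottle, and leave the green-capped vial and the needle where they already are.

Things in the scene. Friction and masses are not known exactly. Their poses are not given: they have to be found in the camera images.
- vial_red: Glass specimen vial with a red snap cap, 56 mm tall, standing upright on the bench. Body 24 mm across; cap 27 mm across, its top 10 mm (46 to 56 mm up): the cap gives a good grip. Origin: centre of its underside, z up.
- vial_blue: Glass specimen vial with a blue snap cap, 56 mm tall, standing upright on the bench. Body 24 mm across; cap 27 mm across, its top 10 mm (46 to 56 mm up): the cap gives a good grip. Origin: centre of its underside, z up.
- bottle_blue: Dropper bottle of blue glass with a black dropper cap, standing upright on the bench, 96 mm tall. Body 33 mm across below, up to the shoulder that ends 60 mm up; cap 20 mm across from 60 to 96 mm. Fingers can straddle the cap and grip the body 38 to 50 mm up. Origin: centre of its underside, z up.
- bottle_amber: Dropper bottle of amber-brown glass with a black dropper cap, standing upright on the bench, 96 mm tall. Body 33 mm across below, up to the shoulder that ends 60 mm up; cap 20 mm across from 60 to 96 mm. Fingers can straddle the cap and grip the body 38 to 50 mm up. Origin: centre of its underside, z up.
- forceps: Steel forceps (tweezers) lying flat on the bench, 126 mm long along their own y, 9 mm high. Their bowed legs look 23 mm wide at the middle; take them there, across: the fingers close to about 12 mm on them. Origin: underside, at the middle.
- vial_rack: White plastic vial rack, fixed to the bench: a block 50 (its x) x 146 (its y) x 32 mm high with one row of three round holes along its y, centres at y = -48, 0 and +48 mm, each 33 mm across with a 3 mm bevel at the mouth; hole floor 8 mm above the bench. The middle hole is already taken by the green-capped vial, the two end holes are free. Origin: centre of the underside.
- bottle_stand: Wooden reagent bottle stand, fixed to the bench: a block 60 (its x) x 124 (its y) x 32 mm high with two round wells along its y, centres at y = -31 and +31 mm, each 42 mm across with a 3 mm bevel at the mouth; well floor 8 mm above the bench. Both are empty. Origin: centre of the underside.
- tray: Shallow stainless steel instrument tray, fixed to the bench: 104 (its x) x 152 (its y, the long way) mm, walls 3 mm thick with a rolled rim 18 mm high, floor 3 mm thick. The needle lies along its y on the +x side (about x = +32 mm); the rest of the floor is free, e.g. about x = -16 mm. Origin: centre of the underside.
- vial_green: Glass specimen vial with a green snap cap, 56 mm tall, standing upright in the middle hole of the vial rack already. Body 24 mm across; cap 27 mm across, its top 10 mm (46 to 56 mm up): the cap gives a good grip. Origin: centre of its underside, z up. It stays there.
- needle: Dissecting needle with a wooden handle lying in the steel tray already, 130 mm long along its own y, 8 mm thick. It stays there. Origin: underside, at the middle.
Not all that is in view belongs to the job. Of the things like the bottle_blue, leave any that is turquoise; of the rest the larger one is meant.

How it is judged:
At the end, for the whole second after the job is handed in: Loose vials in the rack's end holes and bottles in the stand's wells: within 8 mm of centre, 4 mm of the floor, 0.15 rad of upright; forceps flat in the tray, centre 17 mm to +x, 45 to -x, 22 along y at most, within 0.3 rad of its y; green vial and needle in place; all released, at rest (((x of vial_red in the frame of vial_rack between -0.008 and 0.008 m and y of vial_red in the frame of vial_rack between -0.056 and -0.04 m and z of vial_red in the frame of vial_rack between 0.004 and 0.012 m) or (x of vial_red in the frame of vial_rack between -0.008 and 0.008 m and y of vial_red in the frame of vial_rack between 0.04 and 0.056 m and z of vial_red in the frame of vial_rack between 0.004 and 0.012 m)) and angle between each of vial_red, vial_blue, bottle_blue, bottle_amber, vial_green's own z axis and vertical below 0.15 rad and ((x of vial_blue in the frame of vial_rack between -0.008 and 0.008 m and y of vial_blue in the frame of vial_rack between -0.056 and -0.04 m and z of vial_blue in the frame of vial_rack between 0.004 and 0.012 m) or (x of vial_blue in the frame of vial_rack between -0.008 and 0.008 m and y of vial_blue in the frame of vial_rack between 0.04 and 0.056 m and z of vial_blue in the frame of vial_rack between 0.004 and 0.012 m)) and ((x of bottle_blue in the frame of bottle_stand between -0.008 and 0.008 m and y of bottle_blue in the frame of bottle_stand between -0.039 and -0.023 m and z of bottle_blue in the frame of bottle_stand between 0.004 and 0.012 m) or (x of bottle_blue in the frame of bottle_stand between -0.008 and 0.008 m and y of bottle_blue in the frame of bottle_stand between 0.023 and 0.039 m and z of bottle_blue in the frame of bottle_stand between 0.004 and 0.012 m)) and ((x of bottle_amber in the frame of bottle_stand between -0.008 and 0.008 m and y of bottle_amber in the frame of bottle_stand between -0.039 and -0.023 m and z of bottle_amber in the frame of bottle_stand between 0.004 and 0.012 m) or (x of bottle_amber in the frame of bottle_stand between -0.008 and 0.008 m and y of bottle_amber in the frame of bottle_stand between 0.023 and 0.039 m and z of bottle_amber in the frame of bottle_stand between 0.004 and 0.012 m)) and x of forceps in the frame of tray between -0.045 and 0.017 m and y of forceps in the frame of tray between -0.022 and 0.022 m and z of forceps in the frame of tray between -0.002 and 0.008 m and angle between the y axis of forceps and the y axis of tray, either way round below 0.3 rad and (x of vial_green in the frame of vial_rack between -0.008 and 0.008 m and y of vial_green in the frame of vial_rack between -0.008 and 0.008 m and z of vial_green in the frame of vial_rack between 0.004 and 0.012 m) and x of needle in the frame of tray between 0.017 and 0.047 m and y of needle in the frame of tray between -0.022 and 0.022 m and z of needle in the frame of tray between -0.002 and 0.008 m and linear speed of each of vial_red, vial_blue, bottle_blue, bottle_amber, forceps, vial_green, needle below 0.02 m/s); the robot touches nothing.
It fails at once if a vial or dropper bottle is tipped over (angle between any of vial_red, vial_blue, bottle_blue, bottle_amber, vial_green's own z axis and vertical above 0.7 rad).
It fails at once if the green-capped vial is knocked or taken out of its hole (distance of vial_green from where it was at the start of the episode above 0.015 m).
It fails at once if the needle is shoved about or taken out of the tray (distance of needle from where it was at the start of the episode above 0.025 m).
It also fails if it takes over 136 s, if anything falls off the work surface, if the arm or the gripper's body presses on something with over 40 N, if the wrist force passes 120 N, or if a joint passes its speed limit or range.

## Working session

There is one attempt and no reset: what is moved stays moved. The work goes in short steps, each a Python script; the robot and the scene stay as the last script left them, time stands still between calls to the robot, and variables do not carry over. Pictures are saved under pics/ and viewed, at most 14 in all, crops included, and the job is handed in when it is done.

```bash
ls; mkdir -p pics
python3 - <<'E'
from bench import env
import cv2,numpy as np
for n in("scene","top"):
    p,d=env.read_camera(n); cv2.imwrite(f"pics/{n}0.png",p[:,:,::-1]); np.savez(f"{n}0.npz",p=p,d=d)
    c=env.camera_params(n); print(n,c, (d>0).mean(), d[d>0].min(), d.max())
print(env.read_t(),env.read_eef_rot(),env.read_width())
E
```

```text
pics
scene {'K': array([[398.03241678,   0.        , 322.74047231],
       [  0.        , 398.03241678, 197.66131138],
       [  0.        ,   0.        ,   1.        ]]), 'rvec': array([ 2.11445203, -0.56325207,  0.29238894]), 'tvec': array([-0.45865658,  0.17888389,  0.67657301])} 0.9845625 0.46974808 3.7798665
top {'K': array([[366.90556569,   0.        , 317.67567778],
       [  0.        , 366.90556569, 194.852737  ],
       [  0.        ,   0.        ,   1.        ]]), 'rvec': array([ 2.13306731, -2.17883944,  0.12786213]), 'tvec': array([0.01312823, 0.51243399, 0.82499689])} 0.99603125 0.6618735 1.7007083
0.1 [-3.14034014e+00  5.54371263e-05  2.35801592e-01] 0.08676099375705745
```

View pics/scene0.png

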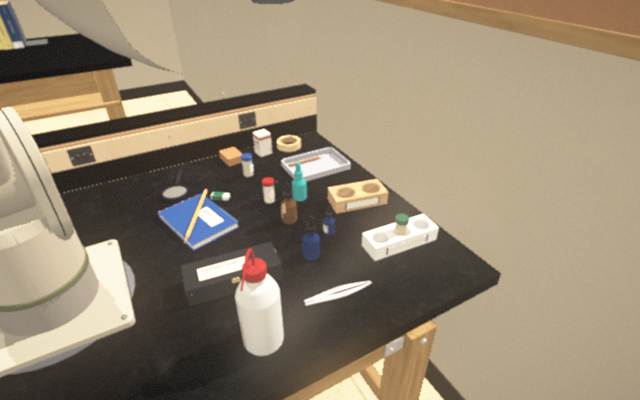

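View pics/top0.png

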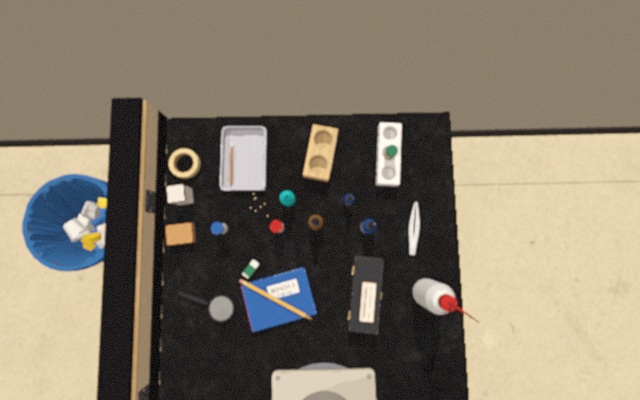

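Candidates (top px):
- **bottle_blue:** turquoise (288,198) is out. Small dark blue is at (349,200) and large dark blue at (368,227), so the larger one looks right; I'll check by measuring.
- **vial_red:** red cap (277,227). The wash-bottle cap (447,303) is not it.
- **vial_blue:** (219,228). The notebook is not it.
- **bottle_amber:** (316,222).
- **Green items:** the green vial is at (391,152) in the rack, and the green eraser at (250,269) is a distractor.
- **forceps:** (414,228). The pencil and needle are not it.

Next I'll take a close crop and measure from depth and rays.

```bash
cat > h.py <<'E'
import cv2,numpy as np
from bench import env
def cam(n):
    c=env.camera_params(n); R=cv2.Rodrigues(np.array(c["rvec"],float))[0]
    return np.array(c["K"]),R,np.array(c["tvec"]).ravel()
def proj(n,P):
    K,R,t=cam(n); q=(np.atleast_2d(P)@R.T+t)@K.T; return q[:,:2]/q[:,2:]
def ray(n,uv):
    K,R,t=cam(n); uv=np.atleast_2d(uv); d=np.c_[uv,np.ones(len(uv))]@np.linalg.inv(K).T@R
    return -R.T@t,d
def onplane(n,uv,z):
    o,d=ray(n,uv); return o+d*((z-o[2])/d[:,2:])
def cloud(n,D):
    v,u=np.mgrid[:400,:640]; o,d=ray(n,np.c_[u.ravel(),v.ravel()]); return (o+d*D.reshape(-1,1)).reshape(400,640,3)
E
python3 - <<'E'
from h import *
print(proj("top",[[0.146,-.608,.223],[0,0,0]]),proj("scene",[[0.146,-.608,.223],[0,0,0],[.5,0,0]]))
T=np.load("top0.npz");S=np.load("scene0.npz")
C=cloud("top",T["d"]);CS=cloud("scene",S["d"])
np.set_printoptions(precision=4,suppress=True)
print("bench z",np.median(C[240:260,330:345,2]),np.median(CS[225:235,335:350,2]))
for n,(u,v) in dict(red=(277,227),blue=(219,228),small=(349,200),big=(368,227),amber=(316,222),green=(391,152),turq=(288,198),forc=(414,230),trayfl=(250,160),rack=(389,142),hole=(389,133),well=(322,137),stand=(321,150)).items():
    w=C[v-14:v+15,u-14:u+15].reshape(-1,3); print(n,C[v,u],"max z near",w[w[:,2].argmax()])
print("scene big",[ (CS[200:262,300:322,2].max()),CS[205:236,322:337,2].max()])
a=cv2.resize(T["p"][110:270,200:440,::-1],None,fx=3.3,fy=3.3,interpolation=cv2.INTER_CUBIC);cv2.imwrite("pics/topc.png",a)
b=cv2.resize(S["p"][125:310,230:445,::-1],None,fx=3.2,fy=3.2,interpolation=cv2.INTER_CUBIC);cv2.imwrite("pics/scenec.png",b)
E
```

```text
[[682.76964298 388.59604586]
 [323.51427079 422.75042477]] [[252.25458338 773.80222866]
 [ 52.90974645 302.89989494]
 [311.64187032 214.51933635]]
bench z -0.0003793272389255309 -0.000923588929075958
red [0.4387 0.0945 0.0603] max z near [ 0.4077 -0.0003  0.8816]
blue [0.4393 0.2246 0.0584] max z near [ 0.4077 -0.0003  0.8816]
small [ 0.497  -0.0689  0.0499] max z near [ 0.4077 -0.0003  0.8816]
big [ 0.4341 -0.1071  0.0713] max z near [ 0.4077 -0.0003  0.8816]
amber [0.4465 0.0069 0.0915] max z near [ 0.4077 -0.0003  0.8816]
green [ 0.6035 -0.1669  0.0629] max z near [ 0.4077 -0.0003  0.8816]
turq [0.5022 0.0684 0.0701] max z near [ 0.4077 -0.0003  0.8816]
forc [ 0.4269 -0.2251  0.0036] max z near [ 0.4077 -0.0003  0.8816]
trayfl [0.6059 0.1662 0.0012] max z near [0.6129 0.1289 0.021 ]
rack [ 0.6347 -0.1692  0.034 ] max z near [ 0.4077 -0.0003  0.8816]
hole [ 0.6645 -0.1755  0.0072] max z near [ 0.4077 -0.0003  0.8816]
well [ 0.6576 -0.0112  0.0088] max z near [ 0.4077 -0.0003  0.8816]
stand [ 0.6188 -0.0078  0.0345] max z near [ 0.4077 -0.0003  0.8816]
scene big [np.float64(0.5294895509924946), np.float64(0.5294895509924946)]
```

View pics/topc.png

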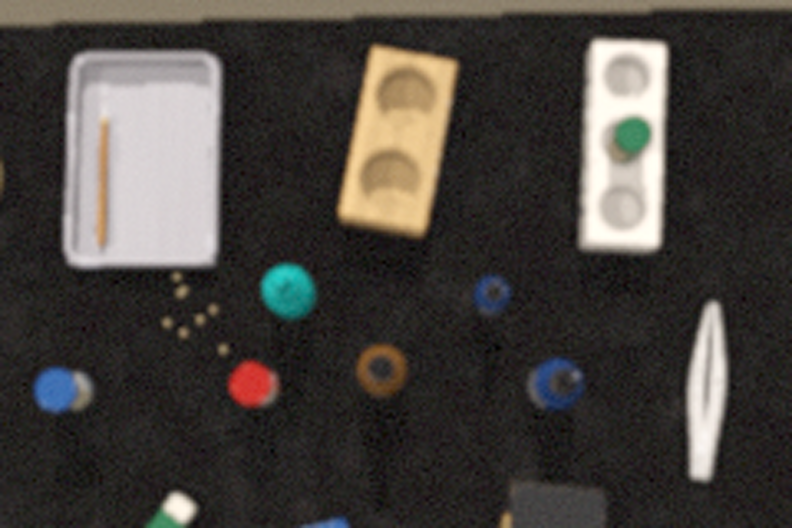

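View pics/scenec.png

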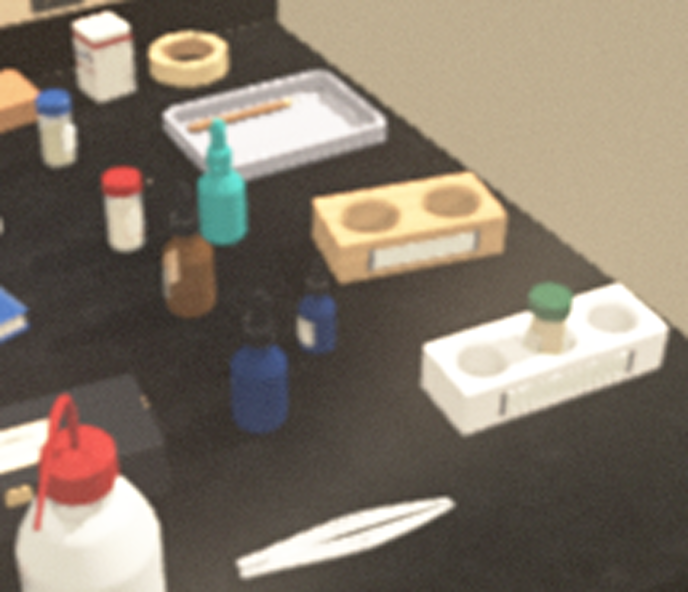

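The views show:
- The large blue bottle is at top (368,227) and scene (311,240). It is clearly larger than the small one at (349,200), so it is the one meant.
- The amber bottle is at (316,222), the red vial at (277,227), the blue vial at (219,228) and the forceps at (414,228).
- The needle lies on the left side of the tray in the top view.

Next I'll measure these.

```bash
cat > meas.py <<'E'
from h import *
from scipy.optimize import least_squares
np.set_printoptions(precision=4,suppress=True)
def blob(hsv,lo,hi,box,n=0):
    m=np.zeros(hsv.shape[:2],np.uint8);x0,y0,x1,y1=box
    m[y0:y1,x0:x1]=cv2.inRange(hsv,np.array(lo),np.array(hi))[y0:y1,x0:x1]
    return m
def biggest(m):
    return max(cv2.findContours(m,cv2.RETR_EXTERNAL,cv2.CHAIN_APPROX_NONE)[0],key=cv2.contourArea)
def cen(m):
    M=cv2.moments(cv2.convexHull(biggest(m)));return np.array([M["m10"],M["m01"]])/M["m00"]
def tri(a,b):
    o1,d1=ray("top",a);o2,d2=ray("scene",b);d1=d1[0]/np.linalg.norm(d1);d2=d2[0]/np.linalg.norm(d2)
    A=np.c_[d1,-d2];s=np.linalg.lstsq(A,o2-o1,rcond=None)[0];p=o1+s[0]*d1;q=o2+s[1]*d2
    return (p+q)/2,np.linalg.norm(p-q)
def circ(P,r,c0):
    f=least_squares(lambda c:np.hypot(*(P-c).T)-r,c0,loss="soft_l1",f_scale=.001);return f.x,np.median(abs(f.fun))
E
cat > m1.py <<'E'
from meas import *
T=np.load("top0.npz");S=np.load("scene0.npz");C=cloud("top",T["d"]);CS=cloud("scene",S["d"])
HT=cv2.cvtColor(T["p"],cv2.COLOR_RGB2HSV);HS=cv2.cvtColor(S["p"],cv2.COLOR_RGB2HSV)
red=([0,120,70],[8,255,255]);blu=([100,120,70],[120,255,255]);grn=([50,70,40],[85,255,255])
for n,(lo,hi),bt,bs in(("red",red,(262,215,295,240),(255,172,283,200)),("blue",blu,(205,215,235,240),(235,148,260,165)),("green",grn,(378,140,402,165),(390,208,415,228))):
    a=cen(blob(HT,lo,hi,bt));b=cen(blob(HS,lo,hi,bs));p,g=tri(a,b)
    # top face from the top camera's depth near the middle
    u,v=a.round().astype(int);z=np.median(C[v-2:v+3,u-2:u+3,2])
    print(n,a,b,"tri",p,"gap",g,"ztop",z,"plane.051",onplane("top",a,.051)[0])
print("forceps etc heights")
P=np.r_[C.reshape(-1,3),CS.reshape(-1,3)]
def near(c,r,z0,z1):
    return P[(np.hypot(P[:,0]-c[0],P[:,1]-c[1])<r)&(P[:,2]>z0)&(P[:,2]<z1)]
for n,c,r in(("amber",(.445,.007),.0165),("big",(.432,-.104),.0165),("turq",(.49,.07),.0165),("small",(.49,-.068),.0125)):
    B=near(c,.035,.012,.048);x,e=circ(B[:,:2],r,np.array(c));k=near(x,.025,.01,.14)
    print(n,x,e,len(B),"zmax",np.percentile(k[:,2],[98,100]),"cap-level xy",np.median(k[k[:,2]>np.percentile(k[:,2],90)],0))
B=C[285:310,410:460];w=CS[255:355,235:285];w=w[(w[...,2]>.01)&(w[...,2]<.4)];print("wash",np.median(w,0),np.percentile(w,[1,99],axis=0))
E
python3 m1.py
```

```text
red [275.548  225.8339] [267.6848 181.0362] tri [0.4418 0.0987 0.052 ] gap 8.911537836658805e-05 ztop 0.05675071218996408 plane.051 [0.4418 0.0988 0.051 ]
blue [216.0484 227.547 ] [245.8611 155.4167] tri [0.4406 0.2322 0.055 ] gap 6.317326507820503e-05 ztop 0.05697595420150847 plane.051 [0.4407 0.2333 0.051 ]
 ** On entry to DLASCL parameter number  4 had an illegal value
 ** On entry to DLASCL parameter number  4 had an illegal value
 ** On entry to DLASCL parameter number  4 had an illegal value
 ** On entry to DLASCL parameter number  4 had an illegal value
 ** On entry to DLASCL parameter number  5 had an illegal value
 ** On entry to DLASCL parameter number  4 had an illegal valuemeas.py:11: RuntimeWarning: invalid value encountered in divide
  M=cv2.moments(cv2.convexHull(biggest(m)));return np.array([M["m10"],M["m01"]])/M["m00"]
Traceback (most recent call last):
  File "m1.py", line 6, in <module>
    a=cen(blob(HT,lo,hi,bt));b=cen(blob(HS,lo,hi,bs));p,g=tri(a,b)
                                                          ~~~^^^^^
  File "meas.py", line 14, in tri
    A=np.c_[d1,-d2];s=np.linalg.lstsq(A,o2-o1,rcond=None)[0];p=o1+s[0]*d1;q=o2+s[1]*d2
                      ~~~~~~~~~~~~~~~^^^^^^^^^^^^^^^^^^^^
numpy.linalg.LinAlgError: SVD did not converge in Linear Least Squares
```

```bash
sed -i 's/grn=(\[50,70,40\]/grn=([40,50,30]/; s/(390,208,415,228)/(388,205,416,235)/' m1.py
cat >> m1.py <<'E'
def fixture(n,box,z0,z1):
    x0,y0,x1,y1=box;m=np.zeros((400,640),np.uint8);m[y0:y1,x0:x1]=((C[...,2]>z0)&(C[...,2]<z1))[y0:y1,x0:x1]
    lab,L,st,ce=cv2.connectedComponentsWithStats(m);m=(L==1+st[1:,4].argmax()).astype(np.uint8)
    z=np.median(C[...,2][m>0]);h=cv2.convexHull(biggest(m))
    q=onplane("top",h[:,0].astype(float),z)[:,:2].astype(np.float32)
    rc=cv2.minAreaRect(q*1000);bx=cv2.boxPoints(rc)
    print(n,"z",z,"rect mm",rc)
    return m,h,z
for n,b in(("rack",(368,112,412,195)),("stand",(295,115,348,190))):
    m,h,z=fixture(n,b,.026,.042)
    inner=np.zeros_like(m);cv2.fillConvexPoly(inner,h,1);inner=cv2.erode(inner,np.ones((5,5)))
    k,L,st,ce=cv2.connectedComponentsWithStats(((inner>0)&(m==0)).astype(np.uint8))
    for i in range(1,k):
        if st[i,4]>40: 
            mm=(L==i); print("  hole",ce[i],st[i,4],onplane("top",ce[i],z)[0],"deq",2000*np.sqrt(st[i,4]/np.pi)*(.825-z)/367,"floor",np.percentile(C[...,2][mm],10))
m,h,z=fixture("tray rim",(212,118,275,198),.012,.026)
t=C[150:185,240:262].reshape(-1,3);print("tray floor z",np.median(t[:,2]))
nd=blob(HT,[5,70,60],[20,255,255],(220,125,245,190));c=biggest(nd);print("needle handle",cv2.minAreaRect(c),onplane("top",cen(nd),.008))
fm=blob(HT,[0,0,110],[180,90,255],(400,195,428,262));c=biggest(fm);rc=cv2.minAreaRect(onplane("top",c[:,0].astype(float),.005)[:,:2].astype(np.float32)*1000)
b=cv2.boxPoints(rc);print("forceps",rc,b,"z",np.percentile(C[...,2][fm>0],[10,50,90]))
E
python3 m1.py
```

```text
red [275.548  225.8339] [267.6848 181.0362] tri [0.4418 0.0987 0.052 ] gap 8.911537836658805e-05 ztop 0.05675071218996408 plane.051 [0.4418 0.0988 0.051 ]
blue [216.0484 227.547 ] [245.8611 155.4167] tri [0.4406 0.2322 0.055 ] gap 6.317326507820503e-05 ztop 0.05697595420150847 plane.051 [0.4407 0.2333 0.051 ]
green [391.0833 150.7137] [401.7045 218.3668] tri [ 0.6077 -0.1682  0.0597] gap 0.0010040547574739482 ztop 0.064596564941649 plane.051 [ 0.6094 -0.1697  0.051 ]
forceps etc heights
amber [0.4497 0.0104] 0.00098099844981798 304 zmax [0.0939 0.0978] cap-level xy [0.4487 0.008  0.091 ]
big [ 0.4375 -0.112 ] 0.0008001362745730847 372 zmax [0.0943 0.0984] cap-level xy [ 0.4374 -0.1143  0.091 ]
turq [0.5075 0.0752] 0.0010421893087044134 289 zmax [0.0937 0.0976] cap-level xy [0.5058 0.0728 0.0911]
small [ 0.5038 -0.0681] 0.0018498489277430329 218 zmax [0.0664 0.0708] cap-level xy [ 0.5019 -0.07    0.0644]
wash [ 0.2801 -0.2619  0.0871] [[ 0.2518 -0.2801  0.0116]
 [ 0.3595 -0.0954  0.1881]]
rack z 0.03188553846261449 rect mm ((609.6766357421875, -168.07144165039062), (51.034339904785156
[... 550 characters left out ...]
032 ] deq 37.05798732367199 floor 0.006755285197936001
  hole [317.572 164.   ] 236 [0.5858 0.001  0.032 ] deq 37.45690072635912 floor 0.006394322070844671
tray rim z 0.01769727994974435 rect mm ((609.5474853515625, 180.7926025390625), (108.24784088134766, 154.7373504638672), 88.7942886352539)
tray floor z 0.003290771900321343
needle handle ((230.59600830078125, 165.0037078857422), (2.190688371658325, 36.0118408203125), 2.2025980949401855) [[0.5918 0.212  0.008 ]]
forceps ((432.14825439453125, -223.77578735351562), (26.132266998291016, 128.3902587890625), 86.8707275390625) [[ 367.3356 -233.3181]
 [ 495.5344 -240.3268]
 [ 496.9609 -214.2335]
 [ 368.7621 -207.2248]] z [-0.0009  0.0047  0.0074]
```

Measurements agree across views and depth:
- **Heights:** rack and stand top 32 mm, hole and well floors about 7 to 8 mm, tray floor 3 mm, caps 56 mm, bottles 96 mm against 70 mm for the small one.
- **Choice:** this confirms the big blue bottle.

I'll start with the amber bottle.

```bash
cat > r.py <<'E'
from h import *
np.set_printoptions(precision=4,suppress=True)
ZH=.20
def O(y): return [np.pi,0,y]
def pick(xy,z,yaw,sf=None):
    env.movel([*xy,ZH],O(yaw),velocity=.3)
    env.movel([*xy,z+.03],velocity=.15)
    hit=env.movel([*xy,z],velocity=.05,stop_force=sf)
    env.clamp();env.hold(.2)
    w=env.read_width();print("pick pos",env.read_position(),"hit",hit,"width",w,"F",env.read_gripper_force(),"t",env.read_t());return w
def carry(xy,yaw):
    p=env.read_position()
    env.movel([*p[:2],p[2]+.03],velocity=.08);env.movel([*p[:2],ZH],velocity=.2)
    env.movel([*xy,ZH],O(yaw),velocity=.25)
    print("carry width",env.read_width())
def place(xy,z,yaw,sf=5):
    env.movel([*xy,z+.035],velocity=.15)
    hit=env.movel([*xy,z-.004],velocity=.025,stop_force=sf)
    print("place pos",env.read_position(),"hit",hit,"F",env.read_wrist_force())
    env.let_go();env.hold(.2)
    p=env.read_position();env.movel([*p[:2],p[2]+.07],velocity=.1);env.movel([*p[:2],ZH],velocity=.25);print("t",env.read_t())
E
python3 - <<'E'
from r import *
env.move_pose([.45,-.42,.3],O(0));print(env.read_q(),env.read_t())
env.move_pose([.449,.0095,.2],O(0));print(env.read_q(),env.read_t())
w=pick((.449,.0095),.029,0)
if w>.028: carry((.6467,-.012),-.2107)
E
```

```text
[ 0.8491  0.2947 -0.219   1.3534  0.064   1.501  -0.9379] 1.4667
[ 0.5052 -0.0129 -0.612   1.9027 -0.0079  1.2489 -1.6768] 3.0833
pick pos [0.449  0.0095 0.029 ] hit False width 0.031965568651730364 F 29.99823570717126 t 6.325
carry width 0.03167685646356688
```

Run:
```python
from r import *
place((.6467,-.012),.037,-.2107)
w=pick((.4375,-.113),.029,0)
if w>.028:
    carry((.5861,.001),-.2107); place((.5861,.001),.037,-.2107)
p,d=env.read_camera("top");cv2.imwrite("pics/top1.png",p[:,:,::-1]);np.savez("top1.npz",p=p,d=d)
p,d=env.read_camera("scene");cv2.imwrite("pics/scene1.png",p[:,:,::-1]);np.savez("scene1.npz",p=p,d=d)
```

```text
place pos [ 0.6468 -0.012   0.037 ] hit True F [-0.0035 -0.1438  5.544 ]
t 13.6167
pick pos [ 0.4375 -0.113   0.029 ] hit False width 0.03136992880490253 F 29.947855036589317 t 17.5333
carry width 0.03163478352724951
place pos [0.5862 0.001  0.0369] hit True F [-1.0366 -0.0162  6.8582]
t 24.7917
```

View pics/scene1.png

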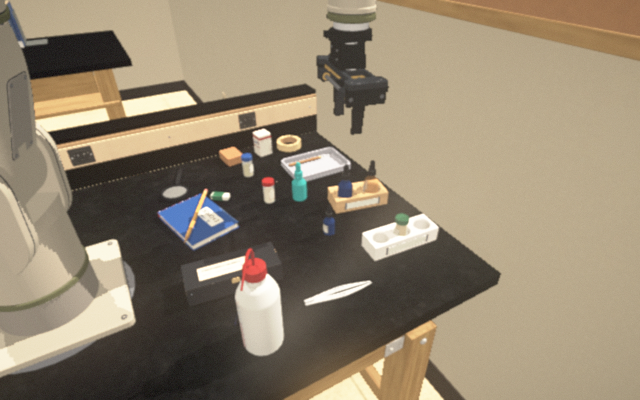

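Both bottles stand upright in the wells, with their caps at about (347,175) and (373,168). The vials and forceps haven't moved. Next are the vials.

Run:
```python
from r import *
for xy,dst in(((.4418,.0988),(.6573,-.1716)),((.4406,.2328),(.5617,-.1643))):
    w=pick(xy,.033,0)
    if not .02<w<.03: print("bad");break
    carry(dst,-.077); place(dst,.041,-.077,4)
p,d=env.read_camera("scene");cv2.imwrite("pics/scene2.png",cv2.resize(p[125:325,230:450,::-1],None,fx=3,fy=3,interpolation=cv2.INTER_CUBIC))
```

```text
pick pos [0.4418 0.0988 0.033 ] hit False width 0.025661154302049707 F 29.996259764084243 t 28.675
carry width 0.025308187007320255
place pos [ 0.6574 -0.1715  0.041 ] hit True F [-0.3171 -0.003   6.4273]
t 36.5667
pick pos [0.4406 0.2328 0.033 ] hit False width 0.025242810117387392 F 30.000009260693332 t 41.2917
carry width 0.025415442053473795
place pos [ 0.5618 -0.1643  0.041 ] hit True F [-1.1607  0.3198  6.0511]
t 49.4583
```

View pics/scene2.png

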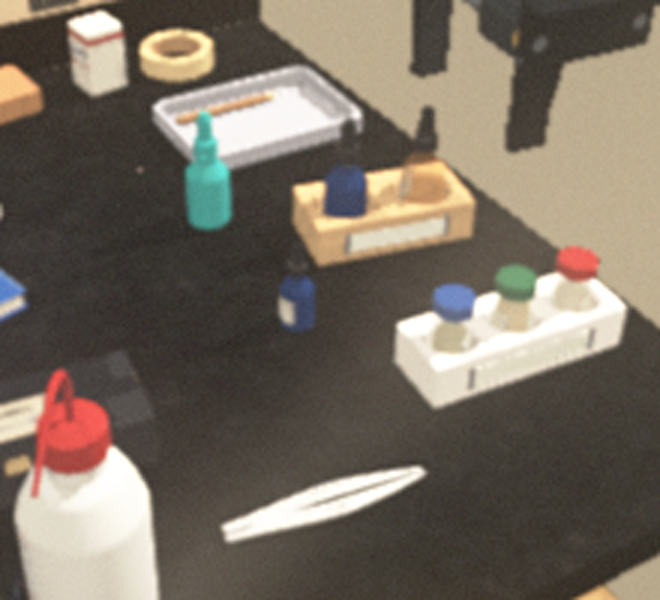

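The vials stand upright in the holes: blue at (453,300), green at (515,283) and red at (577,262) in the crop. Next are the forceps. The fingers open wider than the tray, so I'll release just above the rim.

Run:
```python
from r import *
env.movel([.5,-.2,.2],O(-.0546),velocity=.25)
w=pick((.4321,-.2238),.0035,-.0546,5)
if .006<w<.02:
    carry((.6095,.161),-.021)
    env.movel([.6095,.161,.06],velocity=.15);env.movel([.6095,.161,.0215],velocity=.04)
    env.hold(.3);print(env.read_position(),env.read_width())
    env.let_go();env.hold(.3)
    env.movel([.6095,.161,.12],velocity=.12);env.movel([.55,-.1,.25],velocity=.3)
print(env.read_t())
for n in("top","scene"):
    p,d=env.read_camera(n);np.savez(n+"3.npz",p=p,d=d)
    x0,y0,x1,y1=(200,110,420,270) if n=="top" else (260,120,450,265)
    cv2.imwrite(f"pics/{n}3.png",cv2.resize(p[y0:y1,x0:x1,::-1],None,fx=3.5,fy=3.5,interpolation=cv2.INTER_CUBIC))
```

```text
pick pos [ 0.4321 -0.2238  0.0035] hit False width 0.011998822668533447 F 29.993265867233276 t 53.7417
carry width 0.01200631683637621
[0.6096 0.161  0.0216] 0.011781683875869357
63.375
```

View pics/top3.png

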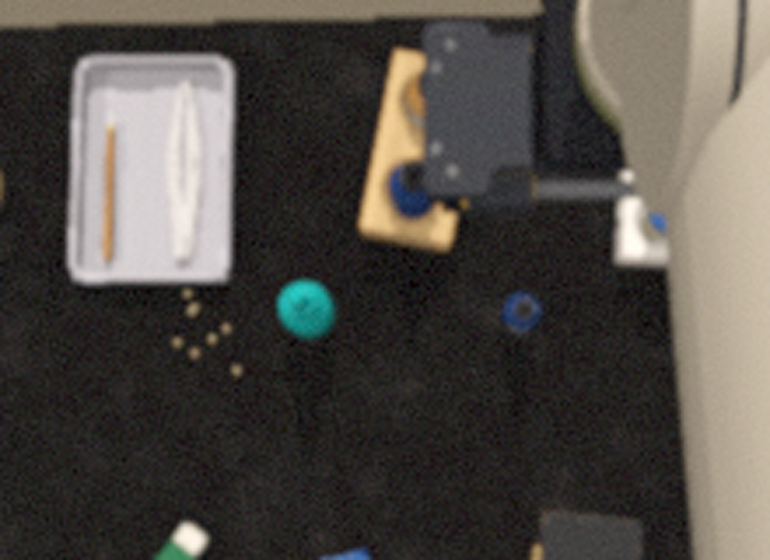

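View pics/scene3.png

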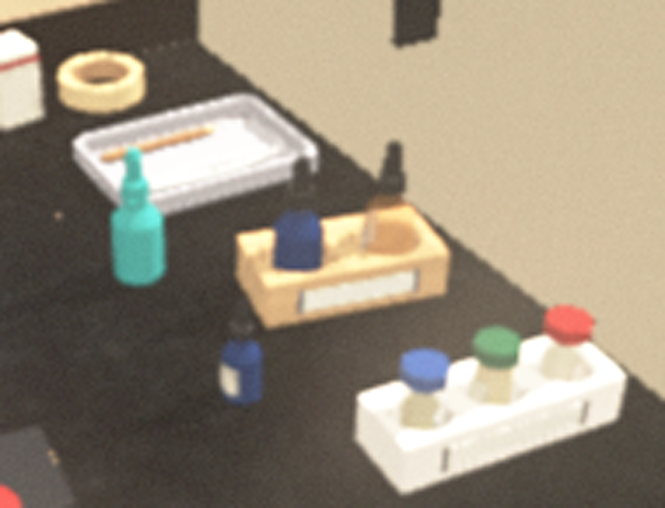

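The forceps lie lengthwise in the tray at crop (183,172), with the needle still at (110,190). I'll clear the arm and check the numbers.

Run:
```python
from meas import *
env.move_pose([.45,-.42,.3],[np.pi,0,0]); env.move_pose([.146,-.608,.25],[np.pi,0,.236])
T,D=env.read_camera("top");S,_=env.read_camera("scene");C=cloud("top",D);C0=cloud("top",np.load("top0.npz")["d"])
HT=cv2.cvtColor(T,cv2.COLOR_RGB2HSV);HS=cv2.cvtColor(S,cv2.COLOR_RGB2HSV)
rc=np.array([.6097,-.1681]);L=np.deg2rad(175.58)
for n,lo,hi,bt,bs in(("red",[0,120,70],[8,255,255],(375,115,410,145),(405,195,445,225)),("blue",[100,120,70],[120,255,255],(375,160,410,195),(365,215,395,240)),("green",[40,50,30],[85,255,255],(378,140,402,165),(388,205,416,235))):
    p,g=tri(cen(blob(HT,lo,hi,bt)),cen(blob(HS,lo,hi,bs)));d=p[:2]-rc;print(n,p,"along/across",d@[np.cos(L),np.sin(L)],d@[-np.sin(L),np.cos(L)])
# bottle cap tops in the stand
for n,c in(("amber",(.6467,-.012)),("bigblue",(.5861,.001))):
    P=C.reshape(-1,3);k=P[(np.hypot(P[:,0]-c[0],P[:,1]-c[1])<.03)&(P[:,2]>.085)&(P[:,2]<.13)];print(n,np.median(k,0),k[:,2].max(),len(k))
# forceps: raised above the tray floor
m=np.zeros((400,640),np.uint8);m[125:190,238:262]=((C[...,2]>.0065)&(C[...,2]<.025))[125:190,238:262]
m=cv2.morphologyEx(m,cv2.MORPH_CLOSE,np.ones((5,5)));c=biggest(m)
print("forceps",cv2.minAreaRect(onplane("top",c[:,0].astype(float),.008)[:,:2].astype(np.float32)*1000),"z",np.percentile(C[...,2][m>0],[10,50,95]),"half z",[np.median(C[...,2][(m>0)&(np.arange(400)[:,None]//22==i)]) for i in(6,7,8)])
nd=blob(HT,[5,70,60],[20,255,255],(220,125,245,190));print("needle",onplane("top",cen(nd),.008))
print(env.read_t(),env.read_width())
```

```text
Traceback (most recent call last):
  File "meas.py", line 11, in cen
    M=cv2.moments(cv2.convexHull(biggest(m)));return np.array([M["m10"],M["m01"]])/M["m00"]
                                 ~~~~~~~^^^
  File "meas.py", line 9, in biggest
    return max(cv2.findContours(m,cv2.RETR_EXTERNAL,cv2.CHAIN_APPROX_NONE)[0],key=cv2.contourArea)
ValueError: max() iterable argument is empty
```

Run:
```python
from meas import *
T,D=env.read_camera("top");C=cloud("top",D);cv2.imwrite("pics/top4.png",T[100:330,160:500,::-1].repeat(2,0).repeat(2,1))
P=C.reshape(-1,3);rc=np.array([.6097,-.1681]);L=np.deg2rad(175.58)
for n,c,a,b in(("red",(.6573,-.1716),.058,.08),("blue",(.5617,-.1643),.058,.08),("green",(.6097,-.168),.058,.08),("amber",(.6467,-.012),.09,.12),("bigblue",(.5861,.001),.09,.12)):
    k=P[(np.hypot(P[:,0]-c[0],P[:,1]-c[1])<.03)&(P[:,2]>a)&(P[:,2]<b)]
    print(n,len(k),"centre",(k.max(0)+k.min(0))[:2]/2,"target",c,"top z",np.median(k[:,2]) if len(k) else 0)
m=np.zeros((400,640),np.uint8);m[125:190,238:262]=((C[...,2]>.0065)&(C[...,2]<.025))[125:190,238:262]
m=cv2.morphologyEx(m,cv2.MORPH_CLOSE,np.ones((5,5)));c=biggest(m)
print("forceps",cv2.minAreaRect(onplane("top",c[:,0].astype(float),.008)[:,:2].astype(np.float32)*1000),"z",[np.median(C[a:a+20,238:262,2][m[a:a+20,238:262]>0]) for a in(130,150,170)])
nd=blob(cv2.cvtColor(T,cv2.COLOR_RGB2HSV),[5,70,60],[20,255,255],(220,125,245,190));print("needle",onplane("top",cen(nd),.008))
print(env.read_t(),env.read_position())
```

```text
red 117 centre [ 0.6569 -0.1718] target (0.6573, -0.1716) top z 0.06430959255778945
blue 116 centre [ 0.5621 -0.1641] target (0.5617, -0.1643) top z 0.06390162181875725
green 117 centre [ 0.6093 -0.1678] target (0.6097, -0.168) top z 0.06424473583829937
amber 29 centre [ 0.6475 -0.0116] target (0.6467, -0.012) top z 0.09915028102160017
bigblue 30 centre [0.5872 0.0007] target (0.5861, 0.001) top z 0.09968928029313995
forceps ((611.4432983398438, 166.47927856445312), (56.59172439575195, 157.5305633544922), 89.88690185546875) z [np.float64(0.007655142960582451), np.float64(0.008351427908558584), np.float64(0.010062048542762714)]
needle [[0.5918 0.212  0.008 ]]
66.2583 [ 0.1477 -0.6076  0.2502]
```

View pics/top4.png

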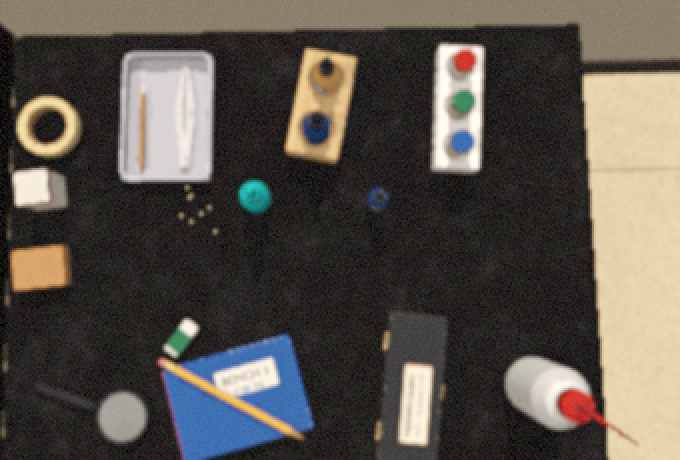

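The picture and depth check show:
- The vials and bottles stand upright, within about 1 mm of the hole and well centres.
- The forceps lie flat at crop (184,119), about 15 mm to the −x side of the tray centre.
- The needle has not moved, and the arm is clear.

Handing in.

```bash
python3 -c "
from bench import env
print(env.hand_in())"
```

```text
the job is handed in; nothing more can be done
None
```

I handed the job in after about 66 s of the 136 s allowed: by my last check both vials and both bottles stood upright in their places, the forceps lay in the tray beside the needle, and the green vial and needle had not moved; the hand-in call returned no verdict.

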